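# Nest the clip dish and snap the locking knob on

## Task

Nest the loose clip dish into the dish on the stand, level and over the centre post, and let go of it. Then put the ribbed knob cap upright on the tip of the post and press it straight down until it clicks and is fully home; do not let up after the click: finish with the gripper still on the cap, pressing it down firmly (about 10 N). Leave the other things on the chest where they are.

Things in the scene. Friction and masses are not known exactly. Their poses are not given: they have to be found in the camera images.
- stud_top (a point): Tip of the clip stand's vertical steel centre post, 78 mm above the chest top. The post is 16 mm across, its top 5 mm tapering to 10 mm. Four small spring-loaded balls stand 3 mm out of the post 7.7 mm below the tip; the cap snaps over them. The stand does not move: round dark steel foot 84 mm across, 8 mm high, with a plain metal dish fixed on it round the post. z up.
- lower_rim (a point): Centre of the mouth of the dish fixed on the stand, 50 mm above the chest top, on the post's axis; same shape as the loose dish. Nested, the loose dish rests on this dish's hub: its underside is 34 mm and its rim 76 mm above the chest top, its centre 5 mm above this point, with 5 mm play all round the post.
- dish_center (a point): Loose plain metal dish, 0.1 kg, standing upright: the point is on its axis half-way up, 21 mm above its underside; z up. Round, 42 mm high, open top, wall 3 mm thick, 42 mm across at the foot tapering out to 62 mm at the rim (top 8 mm of the wall straight). In its middle a hub tube 34 mm across, 26 mm high, with a 26 mm bore right through the floor.
- cap_center (a point): Loose ribbed knob cap, black like the lower, wider loupe, 0.06 kg, 48 mm high, standing open end down: the point is on its axis half-way up, 24 mm above its lower edge; z up. Hollow skirt below, 35 mm across, 21 mm high; ribbed grip head above, 28 mm across, 21 to 48 mm above the lower edge. It is home with this point 8 mm above the post's tip, and then does not touch the dishes.
- cap_mouth (a point): Centre of the cap's open lower edge. A rounded inner bead narrows the mouth from 24 to 19 mm; the hollow is 16 mm deep. The bead meets the balls with this point about 7 mm below the post's tip; the push rises to roughly 12 to 20 N, drops at the click (about 11 mm below the tip), and the cap is home, the hollow's end on the tip, 16 mm below it.
- eraser: bystander: eraser, 23x58x13 mm; origin at the centre of its underside
- wood_block: bystander: plain wooden block, 45x70x40 mm; origin at the centre of its underside
- loupe: bystander: black loupe, 43 mm across, 36 mm high; origin at the centre of its underside
- clip_d: bystander: black bulldog clip, 50x41x21 mm; origin at the centre of its underside
- glue: bystander: glue stick standing upright, 26 mm across, 90 mm high; origin at the centre of its underside

How it is judged:
On the way, in this order (a step that is already met when the one before it is completed fails the run):
1. the loose dish is nested in the dish on the stand, level and over the post, with the gripper off it (horizontal distance between dish_center and stud_top below 0.0065 m and z of dish_center in the frame of stud_top below -0.0205 m and angle between dish_center's own z axis and vertical below 0.12 rad and contact force between the fingers and dish below 0.05 N), for 0.2 s.
2. the cap has clicked onto the post and is home (horizontal distance between cap_center and stud_top below 0.004 m and z of cap_center in the frame of stud_top below 0.01 m and angle between cap_center's own z axis and vertical below 0.12 rad), for 0.2 s.
At the end, for the whole second after the job is handed in: Dish nested (axis within 6.5 mm of the post, at most 2.5 mm high, tilt under 0.12 rad); cap home (within 4 mm of the axis, at most 2 mm above its seat, tilt under 0.12 rad) and pressed on the stand with over 3.5 N by fingers still on it (all of step 2 and horizontal distance between dish_center and stud_top below 0.0065 m and z of dish_center in the frame of stud_top below -0.0205 m and angle between dish_center's own z axis and vertical below 0.12 rad and contact force between cap and stand above 3.5 N and contact force between the fingers and cap above 1 N); the arm keeps its last pose, push and grip.
It fails at once if a bystander is moved more than 30 mm (distance of any of eraser, wood_block, loupe, clip_d, glue from where it was at the start of the episode above 0.03 m).
It also fails if it takes over 61 s, if anything falls off the work surface, if the arm or the gripper's body presses on something with over 40 N, if the wrist force passes 120 N, or if a joint passes its speed limit or range.

## Robot

A 7-joint arm with a two-finger parallel gripper is mounted at the origin on a cart in front of the work surface, level with it; the furniture and walls round the work are solid. World frame = base frame: x ahead of the robot, y to its left, z up, the work surface at z = 0. Lengths are in m, angles in rad, forces in N, time in s.
With the tool pointing down it reaches from about 0.425 to 0.95 m from the base axis. Payload 16.7 kg.
Tool frame: the origin (TCP) lies at the very end of the fingers, on their centre line; the grasp point (between the pads) lies 19 mm behind it (ctrl.hold_point_z is the z of the grasp point in the tool frame, in m); z points along the fingers, y is the direction in which the jaws open and shut (so a half turn about z gives the same grasp; the last joint's range is limited). The gripper opens to 94 mm and grips with 3 to 60 N. Pads are 16 mm wide; open, the fingers measure 119 mm over their backs; the gripper's body (75 mm by 177 mm) begins 78 mm behind the grasp point.
Start: joints at [-1.454, 0.426, 0.074, 1.606, -0.034, 1.111, -0.067], TCP at [0.178, 0.651, 0.205] pointing down, gripper open.
Joint ranges: [-2.85, 2.85], [-0.5, 2.14], [-1.23, 1.37], [0.21, 2.46], [-1.02, 4.16], [0.16, 2.05], [-2.73, 2.73]. Speed limits (rad/s): [1.89, 1.89, 2.39, 2.39, 3.01, 3.01, 3.01].

## Interface

Orientations are given as a unit quaternion [w, x, y, z].
In Python, from cell import ctrl gives the robot as it stands. The module is installed in compiled form; this text tells all that it offers.
- The arm moves only by the tool send_rows, never from a script. Its argument "increments" is a list of rows, each a list of 5 numbers: the shift along the world's x, y, z in m, then the turn about the world's z in degrees, then the opening, from 0 (shut) to 1 (fully open). In form: [[x, y, z, yaw, hand], ...]. A call has exactly 8 rows; each row shifts and turns the commanded pose from where the row before left it; what a row does not reach is not made up. A row lasts 1/8 s, in which the tool goes at most 62.5 mm and 10.7 degrees, less where a joint would pass 70% of its speed; a pose out of reach is approached as far as the arm can. A call is refused whole if a number of a shift passes 0.0625 or a number of a turn 10.7, either way. A call with a gripper value outside its range is refused whole. The fingers move at their own pace and stop on an object; "squeeze" is the grip in N (left out, the last holds). Time passes only in rows, so rows that do not move let the fingers close, or fill a call up. It gives the time, the measured TCP pose, the force and the opening at its end, in the units of the state.
- ctrl.read_state(): the state, without advancing time (a new reading comes with each control period).
- ctrl.get_image(name): name is "scene" or "top" or "wrist"; returns the picture (384x512x3 uint8, red, green, blue); there is no depth.
- ctrl.camera_info(name): a dict with "fx", "fy", "cx", "cy" (pixels), "world_from_camera" (4x4, takes a point from camera to world coordinates). Camera axes: x right, y up, looking along -z (the intrinsics and any distortion apply to the point x, -y, -z); pixel columns grow to the right and rows downward; lengths in m; the calibration is good to about 2 mm. The wrist camera is an equidistant fisheye: a pixel r from the principal point sees the ray r / f radians off the axis. A picture is of the moment at which its call begins: read the wrist's pose just before it. camera_info takes no time and is no camera call; for the wrist camera it gives the pose at the moment of the call.
- ctrl.finish_job(): hands the job in, once; it reports no verdict.
The state is a dict: "clock": time; "joint_pos": joint angles; "qvel": joint speeds; "tau": joint torques, N m; "eef_pos": TCP position; "orientation": TCP orientation; "wrist_force": force on the tool from outside, world axes, zero at the start; "torque": the same for the moment, N m; "grip_width": finger opening in m.
Only numpy, scipy, OpenCV 4.12 (cv2) and the standard library are available. Lean on these libraries where they do the work, as an engineer would, in place of code of your own. Each camera call takes 0.05 s, during which the arm holds its last target.

## Working session

There is one attempt and no reset: what is moved stays moved. The work goes in short steps, Python scripts to look and compute and a tool call to move; the robot and the scene stay as the last step left them, time stands still between calls to the robot, and variables do not carry over. Pictures are saved under pics/ and viewed, and the job is handed in when it is done.

Besides the shell and the picture viewer there is one more tool, called after "Emit:" by a JSON object that holds its "method" and its "body". send_rows: Moves the arm, as the interface text tells. Its arguments: {"type":"object","properties":{"increments":{"type":"array","items":{"type":"array","items":{"type":"number"}}},"squeeze":{"type":"number"}},"required":["increments"]}

```bash
mkdir -p pics; ls
python3 - <<'E'
from cell import ctrl
import cv2
print(ctrl.read_state())
for n in ["scene","top","wrist"]:
    i=ctrl.camera_info(n); print(n,i)
    im=ctrl.get_image(n)
    cv2.imwrite(f"pics/{n}0.png",cv2.cvtColor(im,cv2.COLOR_RGB2BGR))
E
```

```text
pics
{'clock': 0.0, 'joint_pos': array([-1.45352131,  0.42668534,  0.07384774,  1.60662908, -0.03411972,
        1.11080638, -0.06713193]), 'qvel': array([ 1.53527208e-03, -1.24849356e-03, -9.31177441e-06,  2.83266513e-03,
       -5.24834176e-04,  1.62596667e-04,  3.64340927e-04]), 'tau': array([-3.77359856e-04, -9.35819077e+01,  3.66643980e+00, -4.54156673e+01,
       -4.86962660e-02,  2.04007857e-02,  1.87570718e-04]), 'eef_pos': array([0.17784853, 0.65067919, 0.20479691]), 'orientation': array([-4.87753493e-05,  1.33027056e-01,  9.91112203e-01, -6.32638868e-04]), 'wrist_force': array([-0.69200702,  0.25792371, -0.12351961]), 'torque': array([0.04197835, 0.03652561, 0.00673399]), 'grip_width': 0.09375800018872991}
scene {'fx': 488.5246275983604, 'fy': 488.5246275983604, 'cx': 255.710401410162, 'cy': 194.733856667394, 'world_from_camera': array([[ 0.90523071,  0.24156956, -0.34957331,  0.18193386],
       [-0.42482512,  0.53193513, -0.73250845, -0.77822676],
       [ 0.00899858,  0.81159667,  0.58414884,  0.73668644],
       [ 0.        ,  0.        ,  0.        ,  1.        ]])}
to
[... 238 characters left out ...]
.11004708e-02, -2.49671953e-02,
        -2.70616591e-02],
       [ 2.37013453e-04,  2.66723781e-01,  9.63772986e-01,
         1.23472174e+00],
       [ 0.00000000e+00,  0.00000000e+00,  0.00000000e+00,
         1.00000000e+00]])}
wrist {'fx': 297.3186396354542, 'fy': 297.3186396354542, 'cx': 251.44707209149533, 'cy': 192.0381934845157, 'world_from_camera': array([[ 2.63989620e-01, -9.35565191e-01, -2.34578884e-01,
         1.10004936e-01],
       [ 9.64525194e-01,  2.55863004e-01,  6.50020990e-02,
         6.70356684e-01],
       [-7.93643305e-04, -2.43417123e-01,  9.69921375e-01,
         3.84279631e-01],
       [ 0.00000000e+00,  0.00000000e+00,  0.00000000e+00,
         1.00000000e+00]])}
```

View pics/scene0.png

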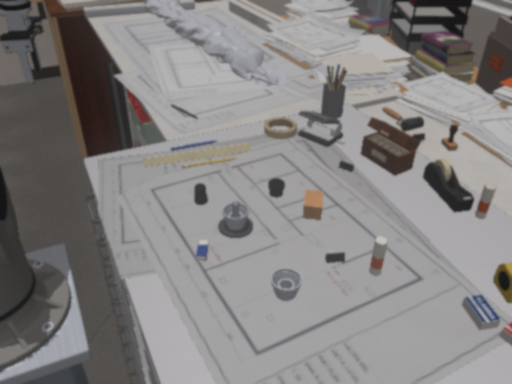

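View pics/top0.png

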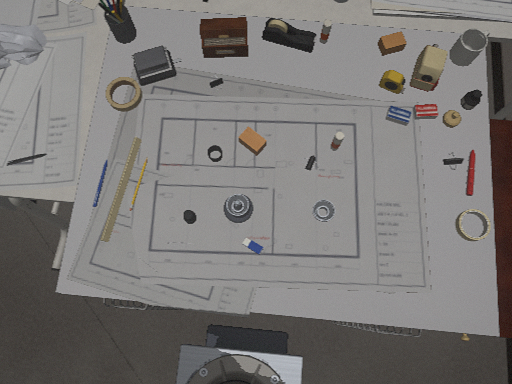

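View pics/wrist0.png

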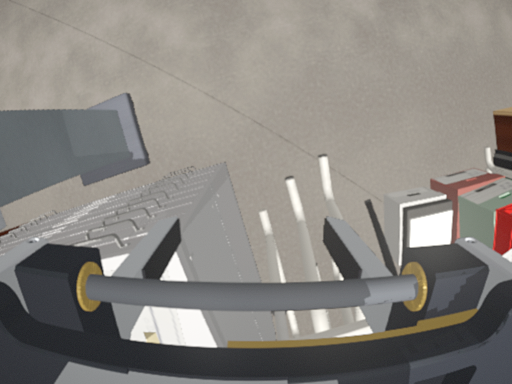

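The scene picture shows the dish at (286,285), stand at (236,217), cap at (200,193) and loupe at (276,187). In the top picture the dish is at (323,211), stand (238,207), cap (190,216) and loupe (215,153). I'll enlarge these areas next.

```bash
cat > h.py <<'E'
import numpy as np, cv2
from cell import ctrl
def crop(im,x,y,w,h,s,name):
    c=cv2.resize(im[y:y+h,x:x+w],None,fx=s,fy=s,interpolation=cv2.INTER_CUBIC)
    for k in range(0,w,10):
        cv2.line(c,(k*s,0),(k*s,6 if k%50 else 14),(0,0,255),1)
        cv2.putText(c,str(x+k),(k*s,22),0,.35,(0,0,255),1)
    for k in range(0,h,10):
        cv2.line(c,(0,k*s),(6,k*s),(0,0,255),1); cv2.putText(c,str(y+k),(8,k*s+4),0,.35,(0,0,255),1)
    cv2.imwrite(name,c)
def ray(info,u,v):
    T=info["world_from_camera"]; d=np.array([(u-info["cx"])/info["fx"],-(v-info["cy"])/info["fy"],-1.])
    return T[:3,3],T[:3,:3]@d
def atz(info,u,v,z):
    o,d=ray(info,u,v); return o+d*(z-o[2])/d[2]
def proj(info,p,fish=False):
    T=info["world_from_camera"]; q=T[:3,:3].T@(np.asarray(p,float)-T[:3,3])
    x,y,z=q[0],-q[1],-q[2]
    if fish:
        r=np.hypot(x,y); th=np.arctan2(r,z); return np.array([info["cx"]+info["fx"]*th*x/r, info["cy"]+info["fy"]*th*y/r])
    return np.array([info["cx"]+info["fx"]*x/z, info["cy"]+info["fy"]*y/z])
E
python3 - <<'E'
from h import *
t=cv2.imread("pics/top0.png"); s=cv2.imread("pics/scene0.png")
crop(t,175,140,180,120,4,"pics/topc.png")
crop(s,180,165,130,140,4,"pics/scenec.png")
E
```

```text
(no output)
```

View pics/topc.png

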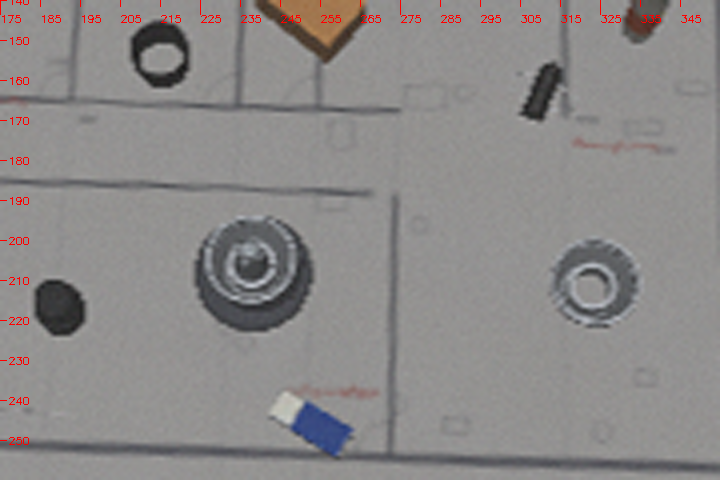

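View pics/scenec.png

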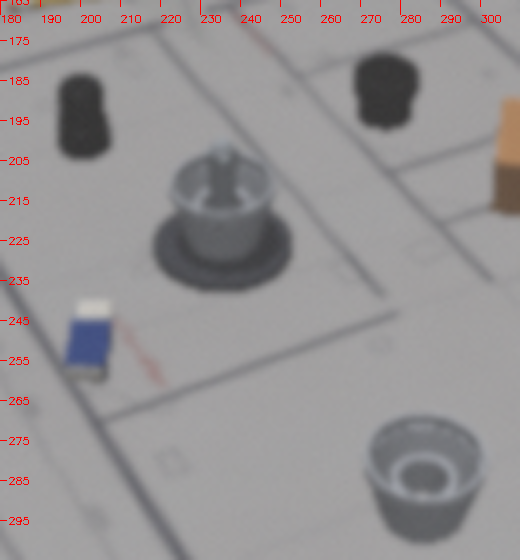

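Run:
```python
from h import *
T=ctrl.camera_info("top");S=ctrl.camera_info("scene")
for n,i,u,v,z in [("dish rim T",T,324,210.75,.042),("dish hub T",T,323,211.75,.026),("dish rim S",S,286.2,280,.042),
 ("stand rim T",T,237.5,205,.05),("foot T",T,238.5,209,.008),("tip T",T,238.2,205.7,.078),("rim S",S,235.2,211.7,.05),("tip S",S,235.7,202.5,.078),("foot S",S,235.5,226.5,.008),
 ("cap T",T,190,216.5,.03),("cap S top",S,200,187,.048),("cap S bot",S,200.8,200.5,.0)]:
    print(n,atz(i,u,v,z).round(4))
```

```text
dish rim T [ 0.5308 -0.1898  0.042 ]
dish hub T [ 0.5314 -0.1894  0.026 ]
dish rim S [ 0.5305 -0.1909  0.042 ]
stand rim T [0.5227 0.0454 0.05  ]
foot T [0.521 0.044 0.008]
tip T [0.5148 0.0416 0.078 ]
rim S [0.5217 0.042  0.05  ]
tip S [0.5222 0.0393 0.078 ]
foot S [0.5209 0.0399 0.008 ]
cap T [0.4829 0.1726 0.03  ]
cap S top [0.483  0.1716 0.048 ]
cap S bot [0.4854 0.1805 0.    ]
```

Run:
```python
from h import *
T=ctrl.camera_info("top");S=ctrl.camera_info("scene")
for n,i,u,v,z in [("block",T,253,139,.04),("loupe",T,215,153,.018),("clip",T,310.5,163,.01),("glue base",T,334,148,.0),("eraser",T,253,246,.013)]:
    print(n,atz(i,u,v,z).round(4))
print(ctrl.read_state()["clock"])
```

```text
block [0.7205 0.0223 0.04  ]
loupe [0.676  0.1277 0.018 ]
clip [ 0.6745 -0.148   0.01  ]
glue base [ 0.7304 -0.2146  0.    ]
eraser [ 0.4212 -0.0064  0.013 ]
0.15
```

Emit:
{"method": "send_rows", "body": {"increments": [[0.05,-0.03,0,0,1],[0.05,-0.03,0,0,1],[0.04,-0.045,0,0,1],[0.03,-0.05,0,0,1],[0.03,-0.05,0,0,1],[0.03,-0.05,0,0,1],[0.02,-0.055,0,0,1],[0.02,-0.055,0,0,1]], "squeeze": 30}}

```text
clock: 1.15
eef_pos: [0.4484, 0.2842, 0.2054]
orientation: [0.0, 0.133, 0.991, 0.0]
wrist_force: [1.0, 0.0, 0.4]
grip_width: 0.0939
```

```bash
python3 -c "
from cell import ctrl
print(ctrl.read_state())"
```

```text
{'clock': 1.15, 'joint_pos': array([-0.9005823 ,  0.19065544,  0.24525068,  1.93943827, -0.05412705,
        1.01769478,  0.67265063]), 'qvel': array([ 0.56147275, -0.20808392,  0.25893218,  0.26674394, -0.00567331,
       -0.05562785,  0.82415831]), 'tau': array([ -8.59439135, -61.02709293,   0.30696061, -43.15229416,
        -0.12641476,   0.47968648,  -2.86012821]), 'eef_pos': array([0.44843029, 0.28415563, 0.20543552]), 'orientation': array([3.42974326e-06, 1.33101236e-01, 9.91102447e-01, 1.99392902e-05]), 'wrist_force': array([0.98748999, 0.00412554, 0.38493874]), 'torque': array([ 0.00962411, -0.04748715,  0.05508232]), 'grip_width': 0.09387863174019251}
```

Emit:
{"method": "send_rows", "body": {"increments": [[0.01,-0.04,0,0,1],[0.01,-0.055,0,0,1],[0,-0.055,0,0,1],[0,-0.025,0,0,1],[0,0,0,0,1],[0,0,0,0,1],[0,0,0,0,1],[0,0,0,0,1]]}}

```text
clock: 2.15
eef_pos: [0.4679, 0.1118, 0.2053]
orientation: [-0.0, 0.132, 0.991, -0.0]
wrist_force: [0.1, 0.2, -0.1]
grip_width: 0.0943
```

```bash
cat > w.py <<'E'
from h import *
import sys,pickle
n=sys.argv[1]
i=ctrl.camera_info("wrist"); s=ctrl.read_state(); im=cv2.cvtColor(ctrl.get_image("wrist"),cv2.COLOR_RGB2BGR)
cv2.imwrite(f"pics/{n}.png",im); pickle.dump((i,s),open(f"pics/{n}.pkl","wb"))
print(s["clock"],s["eef_pos"].round(4),i["world_from_camera"].round(3).tolist())
E
python3 w.py w1
```

```text
2.15 [0.4679 0.1118 0.2053] [[0.263, -0.936, -0.235, 0.4], [0.965, 0.255, 0.064, 0.131], [0.0, -0.243, 0.97, 0.385], [0.0, 0.0, 0.0, 1.0]]
```

View pics/w1.png

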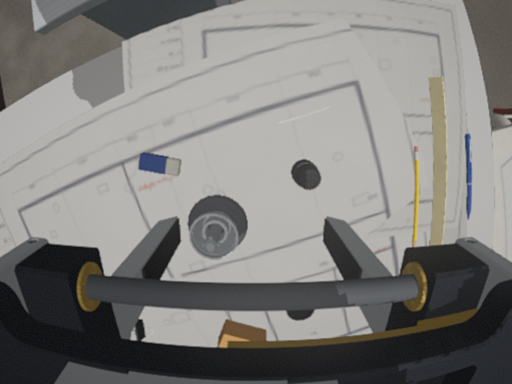

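The wrist picture shows the stand at (215,232), the cap at (306,174) and the eraser at (160,164). I'll overlay the projected models to check my estimates.

```bash
cat >> h.py <<'E'
def circ(info,c,r,z,fish,n=48):
    a=np.linspace(0,2*np.pi,n)
    return np.array([proj(info,[c[0]+r*np.cos(t),c[1]+r*np.sin(t),z],fish) for t in a])
def overlay(im,info,fish,items,x,y,w,h,s,name):
    c=cv2.resize(im[y:y+h,x:x+w],None,fx=s,fy=s,interpolation=cv2.INTER_CUBIC)
    for (cc,r,z,col) in items:
        p=((circ(info,cc,r,z,fish)-[x,y]+.5)*s).round().astype(np.int32)
        cv2.polylines(c,[p],False,col,1)
    cv2.imwrite(name,c)
STAND=lambda p:[(p,.042,.008,(0,0,255)),(p,.031,.05,(0,255,0)),(p,.005,.078,(0,255,255)),(p,.017,.034,(255,0,0))]
CAP=lambda p,b=0:[(p,.0175,b,(0,0,255)),(p,.014,b+.048,(0,255,0)),(p,.0175,b+.021,(0,255,255))]
DISH=lambda p,b=0:[(p,.021,b,(0,0,255)),(p,.031,b+.042,(0,255,0)),(p,.017,b+.026,(255,0,0)),(p,.013,b+.026,(0,255,255))]
E
python3 - <<'E'
from h import *
import pickle
i,s=pickle.load(open("pics/w1.pkl","rb")); im=cv2.imread("pics/w1.png")
st=(.521,.042);cp=(.484,.173);di=(.5307,-.190)
overlay(im,i,True,STAND(st)+CAP(cp),175,140,160,130,5,"pics/ow.png")
T=ctrl.camera_info("top");S=ctrl.camera_info("scene")
overlay(cv2.imread("pics/top0.png"),T,False,STAND(st)+CAP(cp)+DISH(di),170,185,180,60,4,"pics/ot.png")
overlay(cv2.imread("pics/scene0.png"),S,False,STAND(st)+CAP(cp)+DISH(di),180,165,130,140,4,"pics/os.png")
E
```

```text
(no output)
```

View pics/ow.png

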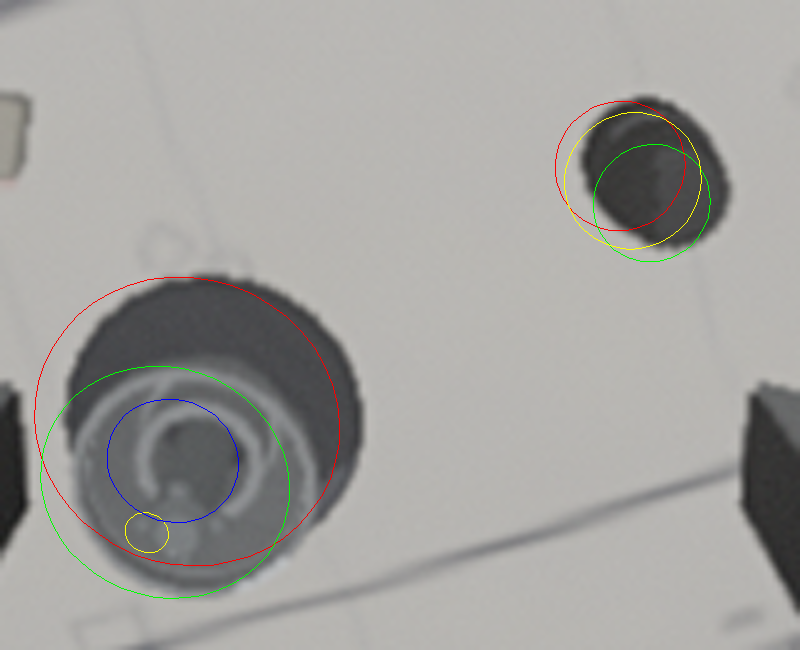

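View pics/ot.png

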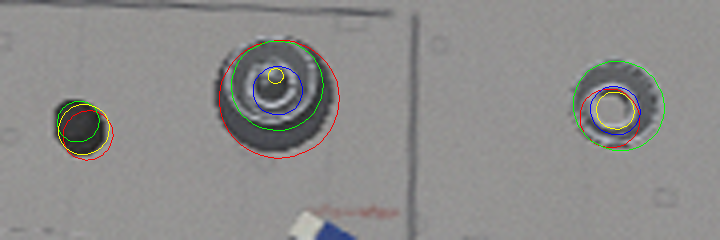

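View pics/os.png

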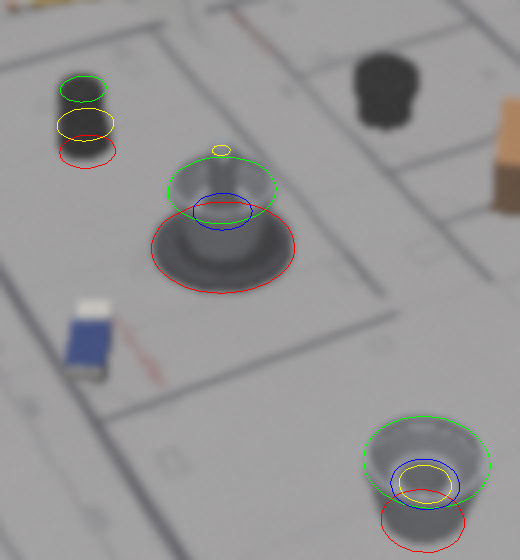

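Run:
```python
from h import *
import pickle
from scipy.spatial.transform import Rotation as R
i,s=pickle.load(open("pics/w1.pkl","rb")); im=cv2.imread("pics/w1.png")
q=s["orientation"]; Rt=R.from_quat(q[[1,2,3,0]]).as_matrix()
print(Rt.round(3))
T=i["world_from_camera"]
print("cam in tool",(Rt.T@(T[:3,3]-s["eef_pos"])).round(4)); print((Rt.T@T[:3,:3]).round(4))
c=im.copy()
for y in (-.047,.047,-.0595,.0595):
  for x in (-.008,0,.008):
    for z in (0,-.019):
      p=proj(i,s["eef_pos"]+Rt@np.array([x,y,z]),True); 
      if x==0: print(y,z,p.round(1))
      cv2.circle(c,tuple(int(v) for v in p.round()),1,(0,0,255) if z==0 else (0,255,0),-1)
cv2.imwrite("pics/fw.png",cv2.resize(c[190:330,60:440],None,fx=2,fy=2,interpolation=cv2.INTER_CUBIC))
```

```text
[[-0.965  0.263 -0.   ]
 [ 0.263  0.965 -0.   ]
 [ 0.    -0.    -1.   ]]
cam in tool [ 0.0706  0.0008 -0.1794]
[[-3.000e-04  9.699e-01  2.434e-01]
 [ 1.000e+00  4.000e-04 -3.000e-04]
 [-4.000e-04  2.434e-01 -9.699e-01]]
-0.047 0 [178.9 229.7]
-0.047 -0.019 [171.8 241.1]
0.047 0 [321.5 229.7]
0.047 -0.019 [328.3 241.1]
-0.0595 0 [161.  229.3]
-0.0595 -0.019 [152.4 240.4]
0.0595 0 [339.4 229.3]
0.0595 -0.019 [347.9 240.4]
```

View pics/fw.png

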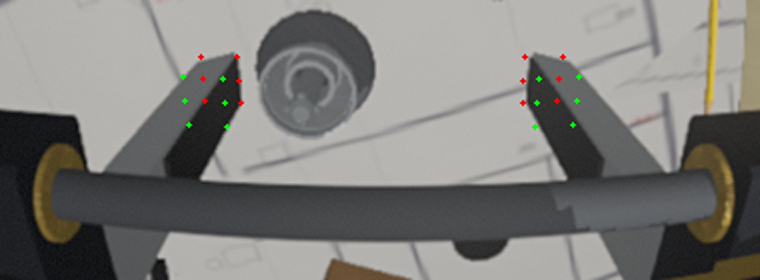

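Emit:
{"method": "send_rows", "body": {"increments": [[0.01,-0.05,-0.01,0,1],[0.01,-0.05,-0.01,0,1],[0.01,-0.05,-0.01,0,1],[0.01,-0.05,-0.02,0,1],[0.01,-0.05,-0.02,0,1],[0.012,-0.052,-0.02,0,1],[0,0,0,0,1],[0,0,0,0,1]]}}

```text
clock: 3.2
eef_pos: [0.5299, -0.1905, 0.1152]
orientation: [-0.0, 0.133, 0.991, 0.0]
wrist_force: [-0.4, 0.3, -0.3]
grip_width: 0.0938
```

Emit:
{"method": "send_rows", "body": {"increments": [[0,0,0,0,1],[0,0,0,0,1],[0,0,0,0,1],[0,0,0,0,1],[0,0,0,0,1],[0,0,0,0,1],[0,0,0,0,1],[0,0,0,0,1]]}}

```text
clock: 4.2
eef_pos: [0.5299, -0.191, 0.1154]
orientation: [-0.0, 0.133, 0.991, -0.0]
wrist_force: [0.5, 0.0, -0.4]
grip_width: 0.0939
```

```bash
python3 w.py w2
cat > ow.py <<'E'
from h import *
import pickle,sys
# ow.py name outname x y w h s items...
def run(n,items,x,y,w,h,s):
    i,st=pickle.load(open(f"pics/{n}.pkl","rb")); im=cv2.imread(f"pics/{n}.png")
    overlay(im,i,True,items,x,y,w,h,s,f"pics/{n}_o.png")
E
python3 - <<'E'
from ow import *
run("w2",DISH((.5307,-.19)),160,130,200,150,4)
E
```

```text
4.2 [ 0.5299 -0.191   0.1154] [[0.264, -0.936, -0.235, 0.462], [0.965, 0.256, 0.064, -0.172], [0.0, -0.243, 0.97, 0.295], [0.0, 0.0, 0.0, 1.0]]
```

View pics/w2_o.png

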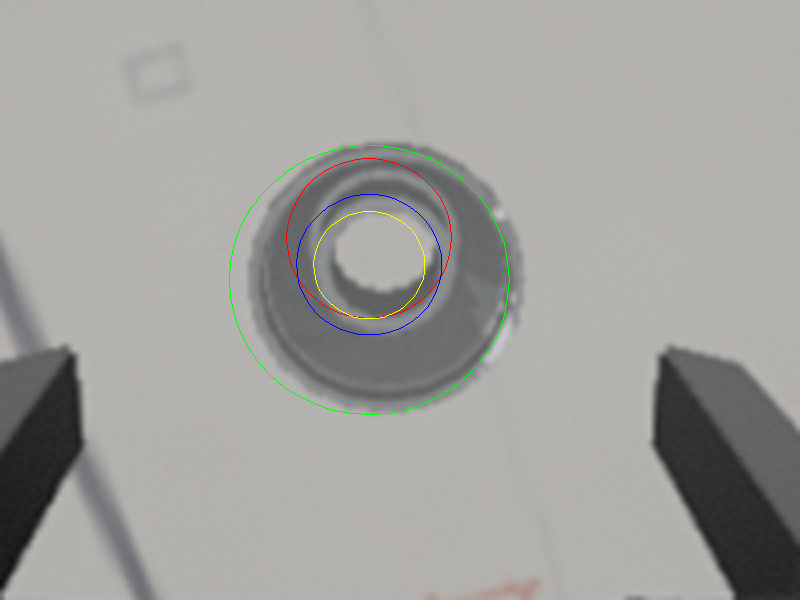

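The dish rim is centred at about (256.5,199) in the full wrist frame. That puts it roughly 3 mm to the +y side of the finger midline, after allowing for the 2 px bias I see on the fingertips. I'll correct for that, descend and grip.

Emit:
{"method": "send_rows", "body": {"increments": [[0.0015,0.003,-0.01,0,1],[0,0,-0.02,0,1],[0,0,-0.02,0,1],[0,0,-0.02,0,1],[0,0,-0.015,0,1],[0,0,-0.011,0,1],[0,0,0,0,1],[0,0,0,0,1]], "squeeze": 15}}

```text
clock: 5.25
eef_pos: [0.5318, -0.1881, 0.0199]
orientation: [0.0, 0.133, 0.991, -0.0]
wrist_force: [0.2, 0.3, 0.1]
grip_width: 0.0944
```

```bash
python3 w.py w3
python3 - <<'E'
from ow import *
run("w3",DISH((.5308,-.1880)),130,100,240,180,3)
E
```

```text
5.25 [ 0.5318 -0.1881  0.0199] [[0.264, -0.935, -0.235, 0.464], [0.964, 0.256, 0.064, -0.169], [0.0, -0.244, 0.97, 0.199], [0.0, 0.0, 0.0, 1.0]]
```

View pics/w3_o.png

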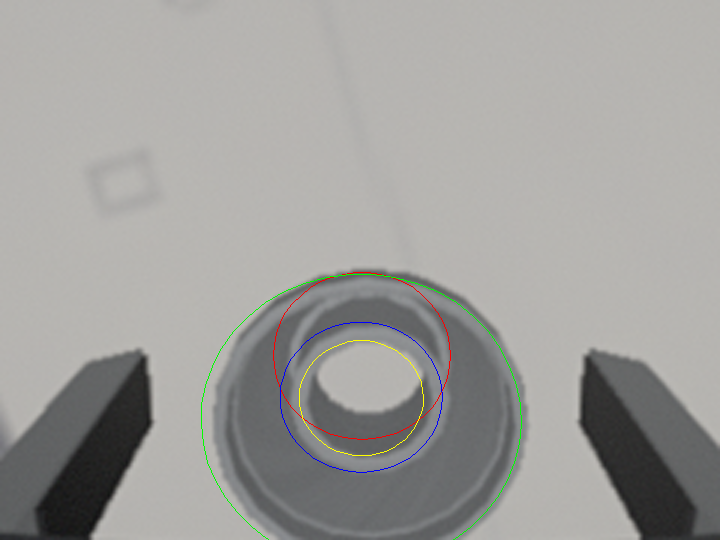

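Emit:
{"method": "send_rows", "body": {"increments": [[0,0,0,0,0.5],[0,0,0,0,0.5],[0,0,0,0,0.5],[0,0,0,0,0.5],[0,0,0,0,0.5],[0,0,0,0,0.5],[0,0,0,0,0.5],[0,0,0,0,0.5]], "squeeze": 15}}

```text
clock: 6.3
eef_pos: [0.5315, -0.1879, 0.0195]
orientation: [0.0, 0.133, 0.991, 0.0]
wrist_force: [-0.2, 0.7, 3.4]
grip_width: 0.0592
```

```bash
python3 w.py w4
python3 - <<'E'
from ow import *
i,s=pickle.load(open("pics/w4.pkl","rb")); print(s["grip_width"],s["wrist_force"])
run("w4",DISH((.5310,-.1880)),130,100,240,180,3)
E
```

```text
6.3 [ 0.5315 -0.1879  0.0195] [[0.264, -0.935, -0.235, 0.464], [0.965, 0.256, 0.064, -0.168], [0.0, -0.243, 0.97, 0.199], [0.0, 0.0, 0.0, 1.0]]
0.059222230895647224 [-0.19957777  0.71007938  3.39788582]
```

View pics/w4_o.png

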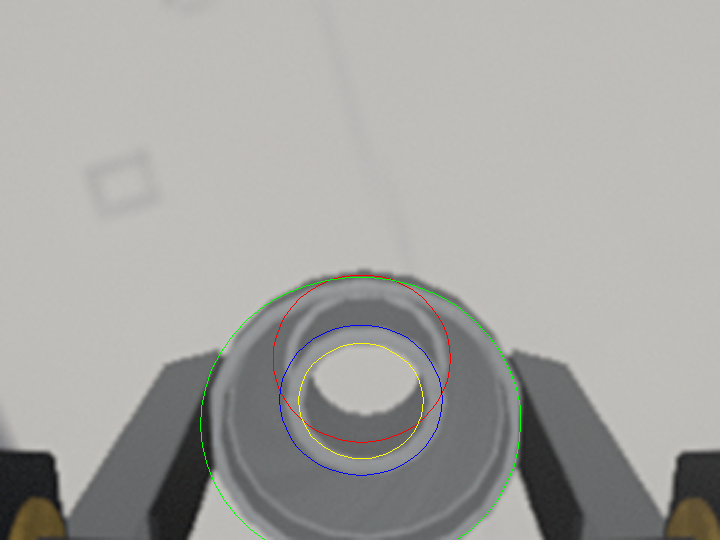

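Emit:
{"method": "send_rows", "body": {"increments": [[0,0,0.005,0,0.5],[0,0,0.01,0,0.5],[0,0,0.02,0,0.5],[0,0,0.03,0,0.5],[0,0,0.03,0,0.5],[0,0,0.015,0,0.5],[0,0,0,0,0.5],[0,0,0,0,0.5]]}}

```text
clock: 7.35
eef_pos: [0.531, -0.1876, 0.1286]
orientation: [-0.001, 0.133, 0.991, 0.0]
wrist_force: [0.0, 0.5, -0.4]
grip_width: 0.0592
```

```bash
python3 w.py w5
python3 - <<'E'
from ow import *
i,s=pickle.load(open("pics/w5.pkl","rb")); print(s["grip_width"],s["wrist_force"],s["torque"])
dz=s["eef_pos"][2]-.0195
run("w5",DISH((.5310,-.1880),dz),130,100,240,180,3)
S=ctrl.camera_info("scene"); im=cv2.cvtColor(ctrl.get_image("scene"),cv2.COLOR_RGB2BGR)
overlay(im,S,False,DISH((.531,-.188),dz),180,165,130,140,4,"pics/s5.png")
E
```

```text
7.35 [ 0.531  -0.1876  0.1286] [[0.264, -0.936, -0.234, 0.463], [0.965, 0.256, 0.064, -0.168], [0.0, -0.242, 0.97, 0.308], [0.0, 0.0, 0.0, 1.0]]
0.05915062079183199 [ 0.04800323  0.45365081 -0.4006511 ] [-0.01126617  0.02400638  0.00727967]
```

View pics/w5_o.png

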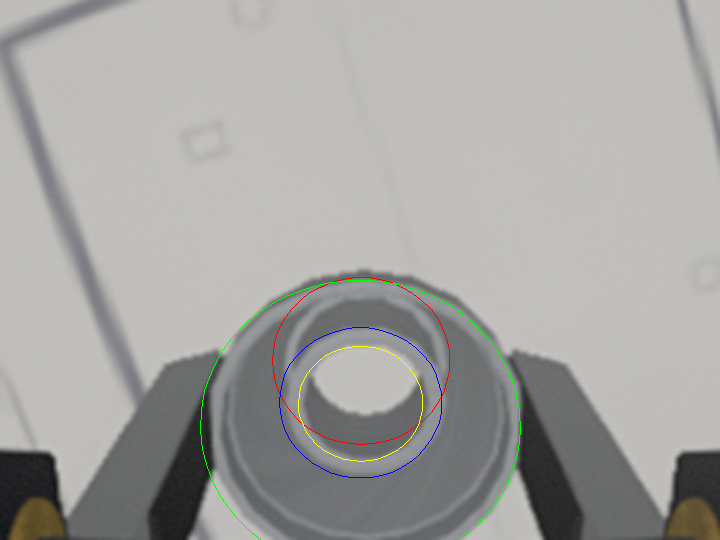

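View pics/s5.png

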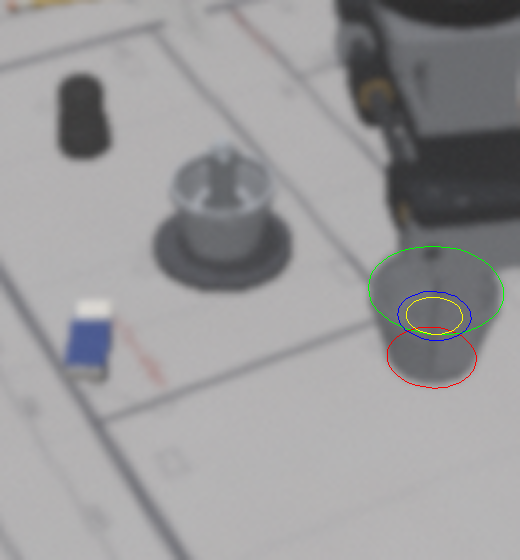

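Emit:
{"method": "send_rows", "body": {"increments": [[0.009,0.03,0,0,0.5],[0.01,0.042,0,0,0.5],[0.01,0.045,0,0,0.5],[0.01,0.045,0,0,0.5],[0.01,0.04,0,0,0.5],[0.01,0.03,0,0,0.5],[0,0,0,0,0.5],[0,0,0,0,0.5]]}}

```text
clock: 8.45
eef_pos: [0.59, 0.0433, 0.1288]
orientation: [-0.001, 0.133, 0.991, -0.0]
wrist_force: [-0.2, -0.3, -0.9]
grip_width: 0.0591
```

Emit:
{"method": "send_rows", "body": {"increments": [[0,0,0,0,0.5],[0,0,0,0,0.5],[0,0,0,0,0.5],[0,0,0,0,0.5],[0,0,0,0,0.5],[0,0,0,0,0.5],[0,0,0,0,0.5],[0,0,0,0,0.5]]}}

```text
clock: 9.45
eef_pos: [0.5905, 0.0441, 0.1295]
orientation: [-0.0, 0.133, 0.991, -0.0]
wrist_force: [0.7, -0.2, -2.2]
grip_width: 0.0594
```

```bash
python3 w.py w6
python3 - <<'E'
from ow import *
run("w6",STAND((.522,.044)),130,70,260,195,3)
E
```

```text
9.45 [0.5905 0.0441 0.1295] [[0.264, -0.936, -0.235, 0.523], [0.965, 0.256, 0.064, 0.064], [0.0, -0.243, 0.97, 0.309], [0.0, 0.0, 0.0, 1.0]]
```

View pics/w6_o.png

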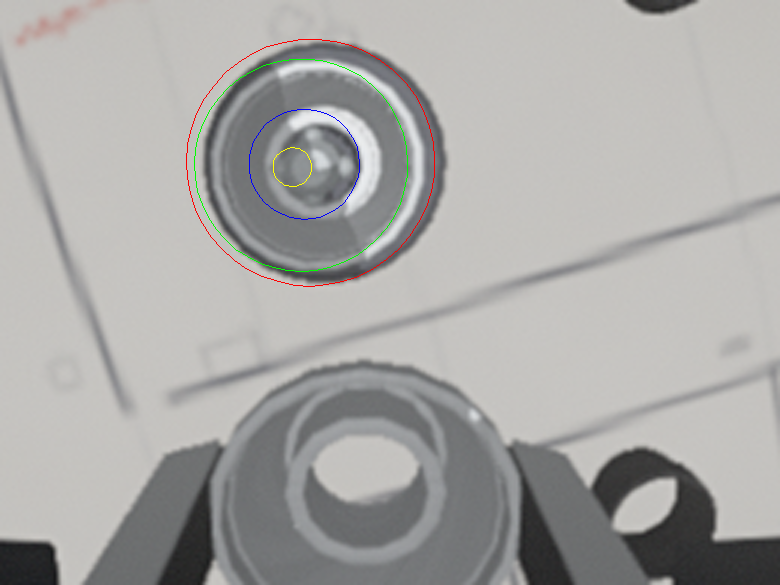

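Emit:
{"method": "send_rows", "body": {"increments": [[-0.01,0.0005,0,0,0.5],[-0.016,0.0005,0,0,0.5],[-0.018,0.0005,0,0,0.5],[-0.014,0.0005,-0.005,0,0.5],[-0.0085,0.0005,-0.008,0,0.5],[0,0,0,0,0.5],[0,0,0,0,0.5],[0,0,0,0,0.5]]}}

```text
clock: 10.5
eef_pos: [0.5244, 0.0465, 0.1165]
orientation: [0.0, 0.133, 0.991, -0.0]
wrist_force: [0.1, -0.4, -1.6]
grip_width: 0.0588
```

```bash
python3 w.py w7
python3 - <<'E'
from ow import *
i,s=pickle.load(open("pics/w7.pkl","rb"));
dz=s["eef_pos"][2]-.0195; p=s["eef_pos"][:2]
st=(.5235,.0465)
run("w7",[(st,.008,.070,(0,0,255)),(st,.005,.078,(0,255,255))],180,180,140,90,5)
for n,r in (("scene",(190,130,100,120)),("top",(190,150,100,90))):
    I=ctrl.camera_info(n); im=cv2.cvtColor(ctrl.get_image(n),cv2.COLOR_RGB2BGR)
    cv2.imwrite(f"pics/{n}7raw.png",im)
    overlay(im,I,False,STAND(st)[:2]+DISH(p,dz)[:2],*r,5,f"pics/{n}7.png")
E
```

```text
10.5 [0.5244 0.0465 0.1165] [[0.264, -0.935, -0.235, 0.456], [0.964, 0.256, 0.064, 0.066], [0.0, -0.244, 0.97, 0.296], [0.0, 0.0, 0.0, 1.0]]
```

View pics/w7_o.png

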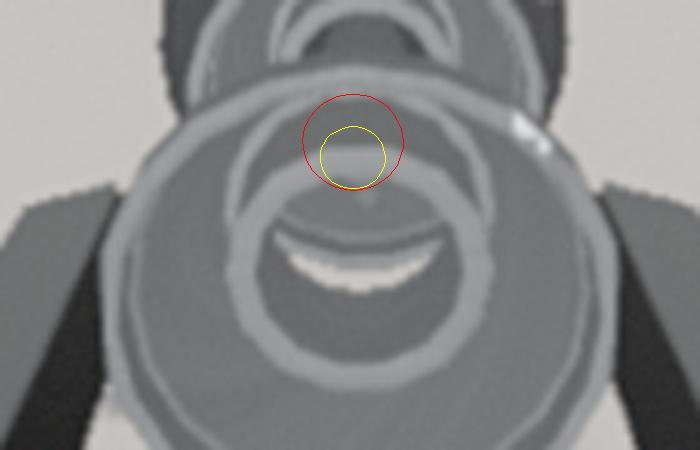

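View pics/scene7.png

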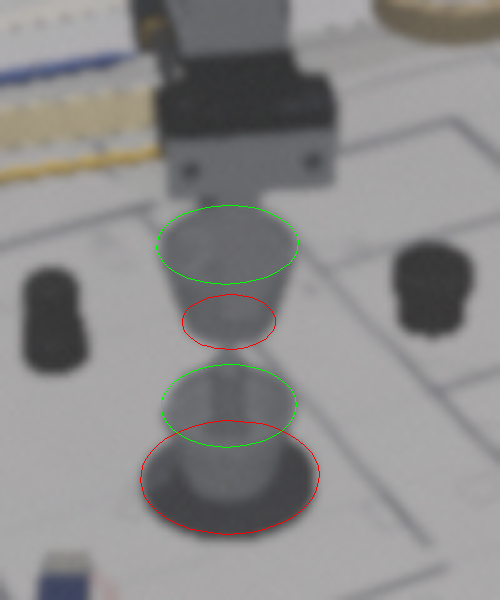

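View pics/top7.png

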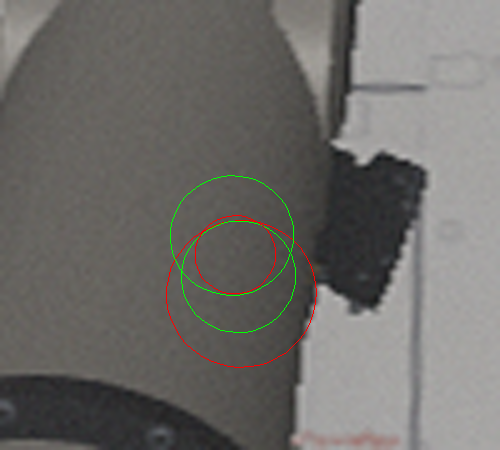

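Run:
```python
from ow import *
i,s=pickle.load(open("pics/w7.pkl","rb"));
dz=s["eef_pos"][2]-.0195; p=s["eef_pos"][:2]
st=(.5235,.0465); k=.96
run("w7",[(st,.031*k,.05,(0,255,0)),(st,.042,.008,(0,0,255)),(st,.028*k,.05,(0,255,255))]+[(p,.031*k,dz+.042,(255,0,0)),(p,.013,dz,(255,0,255)),(p,.013,dz+.026,(255,128,0))],180,150,140,120,5)
```

```text
(no output)
```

View pics/w7_o.png

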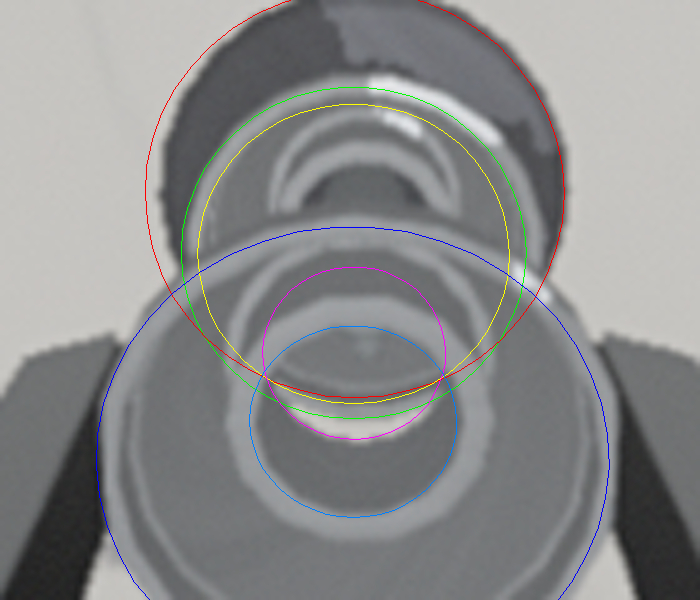

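Emit:
{"method": "send_rows", "body": {"increments": [[-0.001,0.001,0,0,0.5],[0,0,-0.005,0,0.5],[0,0,-0.01,0,0.5],[0,0,-0.01,0,0.5],[0,0,-0.01,0,0.5],[0,0,-0.01,0,0.5],[0,0,0,0,0.5],[0,0,0,0,0.5]]}}

```text
clock: 11.65
eef_pos: [0.5231, 0.0475, 0.0716]
orientation: [0.0, 0.133, 0.991, -0.0]
wrist_force: [0.2, 0.4, -0.7]
grip_width: 0.0595
```

```bash
python3 w.py w8
python3 - <<'E'
from ow import *
i,s=pickle.load(open("pics/w8.pkl","rb"));print(s["wrist_force"],s["torque"])
run("w8",[],150,120,200,150,4)
E
```

```text
11.65 [0.5231 0.0475 0.0716] [[0.264, -0.935, -0.235, 0.455], [0.964, 0.256, 0.064, 0.067], [0.0, -0.243, 0.97, 0.251], [0.0, 0.0, 0.0, 1.0]]
[ 0.21812787  0.37129607 -0.70780682] [-0.00460984 -0.00733283  0.00399711]
```

View pics/w8_o.png

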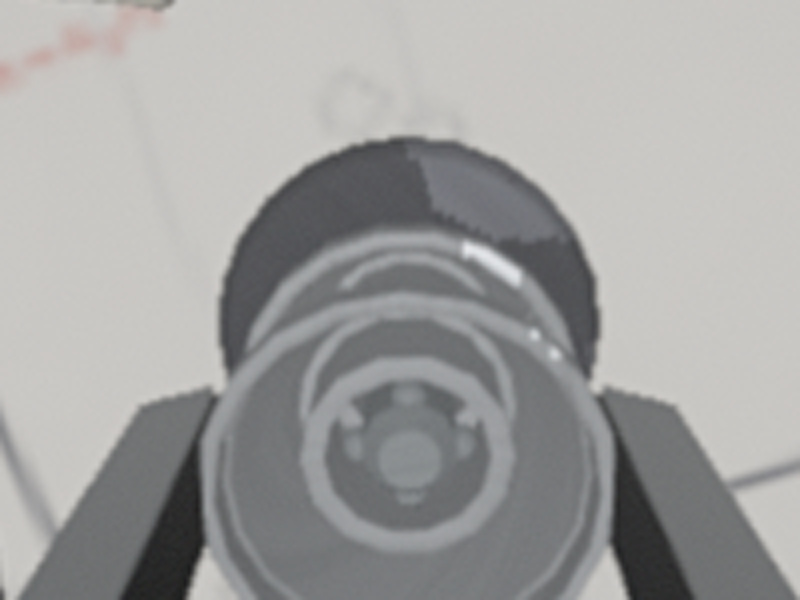

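Force is about zero, and the post tip at (410,458) in the crop is centred in the hub (408,454), an offset of about 0.6 mm. I'll lower the last 17 mm.

Emit:
{"method": "send_rows", "body": {"increments": [[0,0,-0.005,0,0.5],[0,0,-0.005,0,0.5],[0,0,-0.004,0,0.5],[0,0,-0.002,0,0.5],[0,0,-0.001,0,0.5],[0,0,0,0,0.5],[0,0,0,0,0.5],[0,0,0,0,0.5]]}}

```text
clock: 12.7
eef_pos: [0.523, 0.0476, 0.0546]
orientation: [0.0, 0.133, 0.991, 0.0]
wrist_force: [0.1, 0.0, -2.9]
grip_width: 0.0591
```

Emit:
{"method": "send_rows", "body": {"increments": [[0,0,-0.001,0,0.5],[0,0,0,0,0.5],[0,0,0,0,0.75],[0,0,0,0,0.9],[0,0,0,0,0.9],[0,0,0,0,0.9],[0,0,0,0,0.9],[0,0,0,0,0.9]]}}

```text
clock: 13.7
eef_pos: [0.523, 0.0476, 0.0535]
orientation: [-0.0, 0.133, 0.991, -0.0]
wrist_force: [0.7, 0.2, 0.2]
grip_width: 0.0845
```

```bash
python3 w.py w9
python3 - <<'E'
from ow import *
i,s=pickle.load(open("pics/w9.pkl","rb"));print(s["wrist_force"],s["torque"],s["grip_width"])
run("w9",[],150,120,200,150,4)
I=ctrl.camera_info("scene"); im=cv2.cvtColor(ctrl.get_image("scene"),cv2.COLOR_RGB2BGR)
st=(.523,.047)
overlay(im,I,False,STAND(st)[:1]+DISH(st,.034)[:2],180,150,110,100,6,"pics/scene9.png")
E
```

```text
13.7 [0.523  0.0476 0.0535] [[0.264, -0.936, -0.235, 0.455], [0.965, 0.256, 0.064, 0.067], [0.0, -0.243, 0.97, 0.233], [0.0, 0.0, 0.0, 1.0]]
[0.71350362 0.15458303 0.1965668 ] [0.01818092 0.02843293 0.04334156] 0.08451864665969212
```

View pics/w9_o.png

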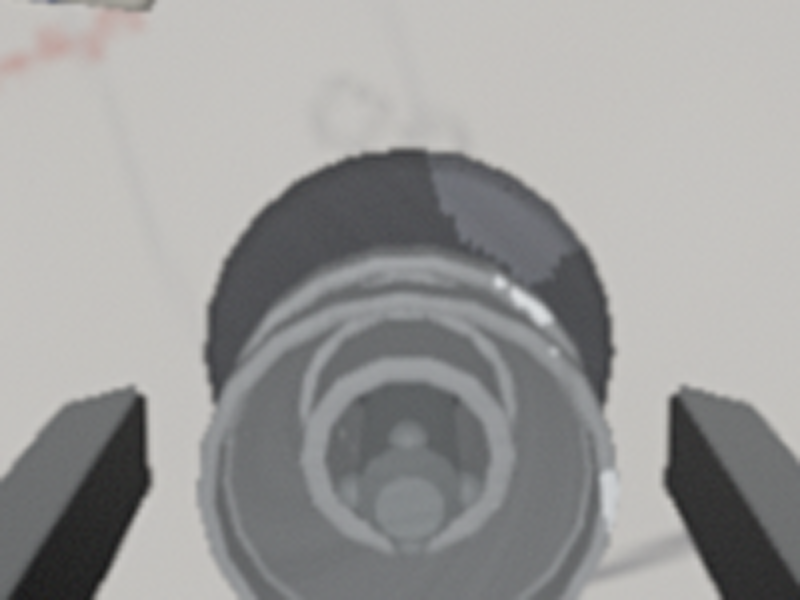

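View pics/scene9.png

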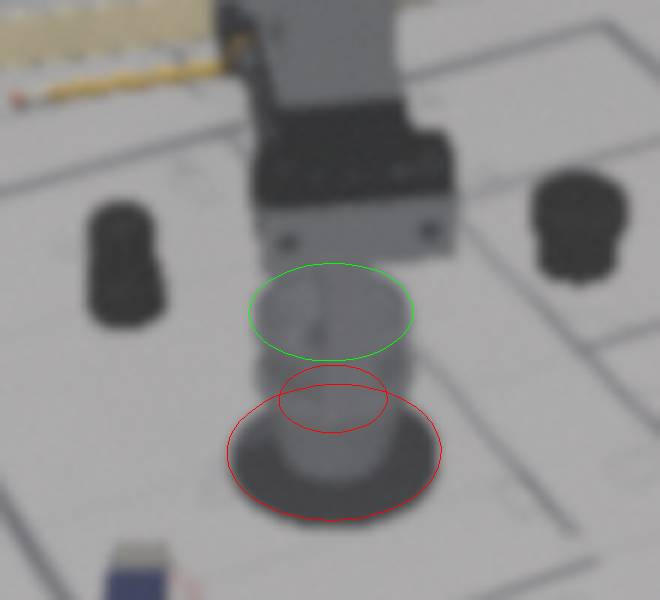

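The dish is nested and level, the fingers are clear of it, and the post tip shows at (410,507) in the crop. Now I'll go up and over to the cap.

Emit:
{"method": "send_rows", "body": {"increments": [[0,0,0.015,0,0.9],[0,0,0.03,0,0.9],[0,0,0.03,0,0.9],[-0.01,0.03,0.015,0,0.9],[-0.01,0.035,0,0,0.9],[-0.01,0.035,0,0,0.9],[-0.009,0.0275,0,0,0.9],[0,0,0,0,0.9]]}}

```text
clock: 14.8
eef_pos: [0.4835, 0.1771, 0.1444]
orientation: [0.0, 0.131, 0.991, 0.0]
wrist_force: [0.5, -0.0, 0.0]
grip_width: 0.0846
```

Emit:
{"method": "send_rows", "body": {"increments": [[0,0,0,0,0.9],[0,0,0,0,0.9],[0,0,0,0,0.9],[0,0,0,0,0.9],[0,0,0,0,0.9],[0,0,0,0,0.9],[0,0,0,0,0.9],[0,0,0,0,0.9]]}}

```text
clock: 15.8
eef_pos: [0.484, 0.1751, 0.1435]
orientation: [0.0, 0.133, 0.991, -0.0]
wrist_force: [-0.2, -0.1, -0.6]
grip_width: 0.0849
```

```bash
python3 w.py w10
python3 - <<'E'
from ow import *
run("w10",CAP((.485,.176)),150,100,200,150,4)
I=ctrl.camera_info("scene"); im=cv2.cvtColor(ctrl.get_image("scene"),cv2.COLOR_RGB2BGR)
st=(.523,.047)
overlay(im,I,False,[],180,150,110,100,6,"pics/scene10.png")
E
```

```text
15.8 [0.484  0.1751 0.1435] [[0.264, -0.936, -0.235, 0.416], [0.965, 0.256, 0.064, 0.195], [0.0, -0.243, 0.97, 0.323], [0.0, 0.0, 0.0, 1.0]]
```

View pics/w10_o.png

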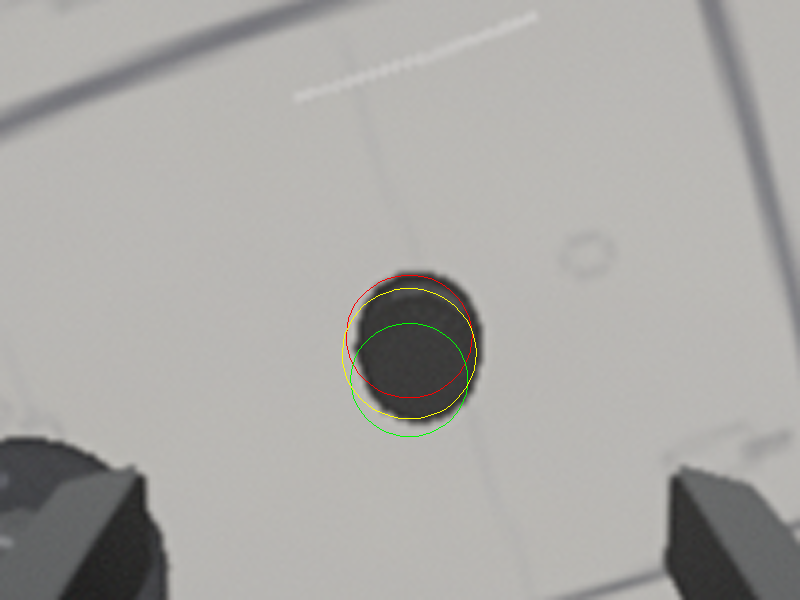

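View pics/scene10.png

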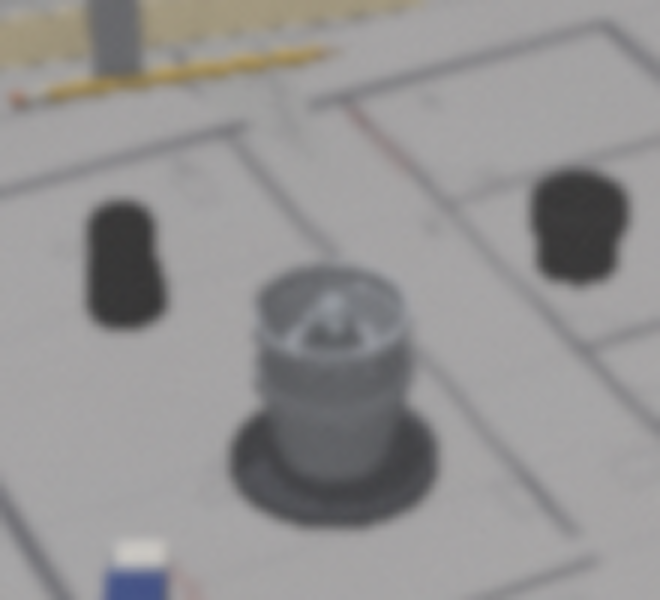

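Emit:
{"method": "send_rows", "body": {"increments": [[0.001,0.002,-0.01,0,0.9],[0,0,-0.02,0,0.9],[0,0,-0.02,0,0.9],[0,0,-0.02,0,0.9],[0,0,-0.01,0,0.9],[0,0,0,0,0.9],[0,0,0,0,0.9],[0,0,0,0,0.9]]}}

```text
clock: 16.9
eef_pos: [0.4853, 0.1773, 0.0641]
orientation: [0.0, 0.133, 0.991, 0.0]
wrist_force: [0.5, 1.5, 0.1]
grip_width: 0.0845
```

```bash
python3 w.py w11
python3 - <<'E'
from ow import *
i,s=pickle.load(open("pics/w11.pkl","rb")); p=s["eef_pos"][:2]
run("w11",CAP(p),150,100,200,150,4)
E
```

```text
16.9 [0.4853 0.1773 0.0641] [[0.264, -0.935, -0.236, 0.417], [0.965, 0.256, 0.063, 0.197], [0.001, -0.244, 0.97, 0.243], [0.0, 0.0, 0.0, 1.0]]
```

View pics/w11_o.png

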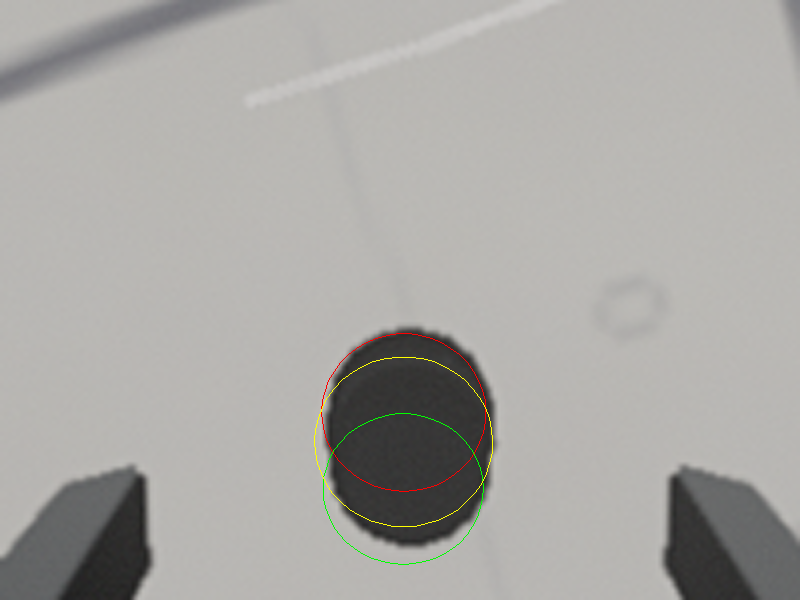

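Run:
```python
from h import *
im=cv2.imread("pics/w11.png")[170:250,215:290].astype(float)
c=np.clip((im-20)*4,0,255).astype(np.uint8)
cv2.imwrite("pics/w11c.png",cv2.resize(c,None,fx=8,fy=7.5,interpolation=cv2.INTER_CUBIC))
```

```text
(no output)
```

View pics/w11c.png

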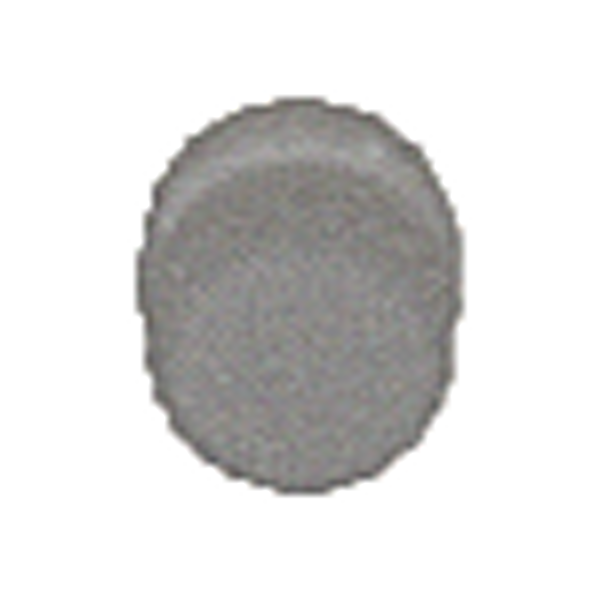

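Emit:
{"method": "send_rows", "body": {"increments": [[0,0,-0.01,0,0.9],[0,0,-0.015,0,0.9],[0,0,-0.01,0,0.9],[0,0,-0.005,0,0.9],[0,0,0,0,0.6],[0,0,0,0,0.4],[0,0,0,0,0.2],[0,0,0,0,0.2]], "squeeze": 20}}

```text
clock: 17.95
eef_pos: [0.4851, 0.1771, 0.0237]
orientation: [0.0, 0.133, 0.991, 0.0]
wrist_force: [-0.1, -0.2, -0.3]
grip_width: 0.0478
```

Emit:
{"method": "send_rows", "body": {"increments": [[0,0,0,0,0.1],[0,0,0,0,0.1],[0,0,0,0,0.1],[0,0,0,0,0.1],[0,0,0,0,0.1],[0,0,0,0,0.1],[0,0,0,0,0.1],[0,0,0,0,0.1]], "squeeze": 50}}

```text
clock: 18.95
eef_pos: [0.485, 0.1771, 0.0235]
orientation: [0.0, 0.133, 0.991, 0.0]
wrist_force: [-0.8, 1.4, 2.8]
grip_width: 0.0268
```

```bash
python3 w.py w12
python3 - <<'E'
from ow import *
i,s=pickle.load(open("pics/w12.pkl","rb")); p=s["eef_pos"]; print(s["grip_width"],s["wrist_force"])
im=cv2.imread("pics/w12.png")
im2=np.clip(im.astype(float)*1.0,0,255); m=(im.max(2)<90); im2[m]=np.clip((im[m].astype(float)-20)*4,0,255)
crop(im2.astype(np.uint8),190,170,125,95,6,"pics/w12c.png")
E
```

```text
18.95 [0.485  0.1771 0.0235] [[0.264, -0.935, -0.235, 0.417], [0.965, 0.256, 0.064, 0.197], [0.0, -0.243, 0.97, 0.203], [0.0, 0.0, 0.0, 1.0]]
0.026756228505717634 [-0.80552236  1.43490739  2.82118118]
```

View pics/w12c.png

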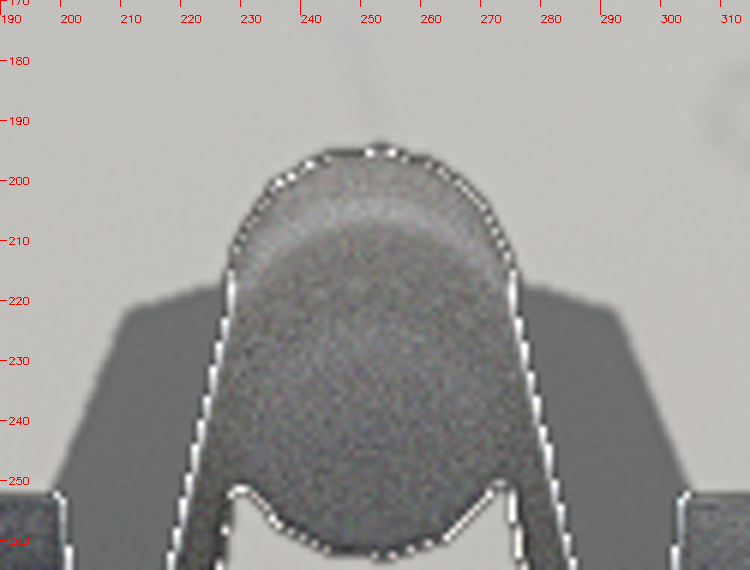

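Run:
```python
from ow import *
i,s=pickle.load(open("pics/w12.pkl","rb")); p=s["eef_pos"]
for r in (.0134,.014):
    c=circ(i,p[:2],r,.048,True); print(r,"bottom",c[:,1].max(),"top",c[:,1].min(), "x",c[:,0].min(),c[:,0].max(), "cen",proj(i,[p[0],p[1],.048],True))
c=circ(i,p[:2],.0175,0,True); print("base top",c[:,1].min())
c=circ(i,p[:2],.0175,.021,True); print("skirt top",c[:,1].min())
i,s=pickle.load(open("pics/w9.pkl","rb")); p=s["eef_pos"]
print("w9 tip pred",proj(i,[p[0],p[1],.078],True))
c=circ(i,p[:2],.005,.078,True); print(c.min(0),c.max(0))
im=cv2.imread("pics/w9.png"); crop(im,215,200,75,60,10,"pics/w9c.png")
i,s=pickle.load(open("pics/w8.pkl","rb")); p=s["eef_pos"]
print("w8 tip pred",proj(i,[p[0],p[1],.078],True))
```

```text
0.0134 bottom 266.72814663389846 top 224.22832631184951 x 226.4924265726334 273.4664436718417 cen [249.97233433 246.14572056]
0.014 bottom 267.61631611716905 top 223.21631848431906 x 225.44507908522212 274.5151993436924 cen [249.97233433 246.14572056]
base top 195.15530921453703
skirt top 203.50750267258834
w9 tip pred [249.95465819 246.14828557]
[241.17906117 238.12444573] [258.73172145 253.996381  ]
w8 tip pred [250.03763302 234.19646012]
```

View pics/w9c.png

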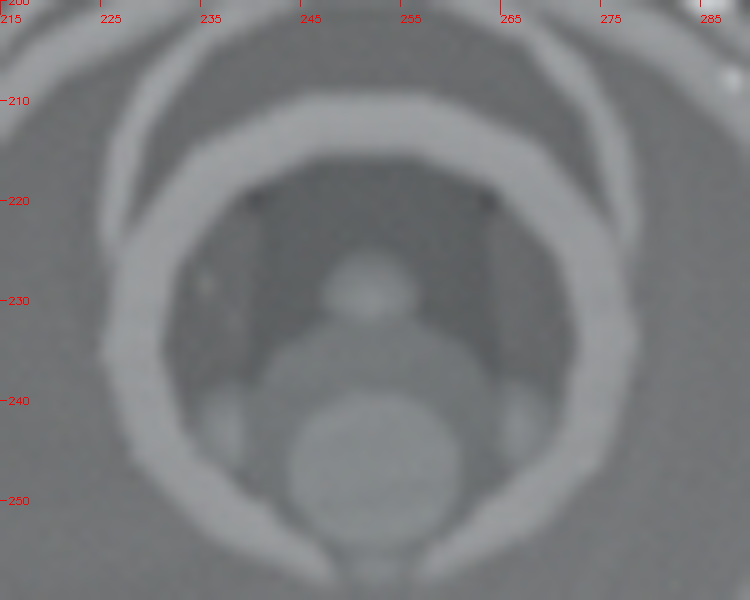

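Run:
```python
from h import *
im=cv2.imread("pics/w12.png").mean(2)
b=cv2.GaussianBlur(im,(0,0),1.2)
print("col avg rows:")
for r in range(192,266): print(r, im[r,248:257].mean().round(1), im[r,236:242].mean().round(1), end=" | ")
c=np.clip((b[185:270,215:290]-35)*12,0,255).astype(np.uint8)
crop(cv2.cvtColor(c,cv2.COLOR_GRAY2BGR),0,0,75,85,7,"pics/w12d.png")
```

```text
col avg rows:
192 190.3 191.6 | 193 180.7 191.6 | 194 142.9 192.4 | 195 80.3 191.3 | 196 51.9 181.9 | 197 53.9 157.3 | 198 55.3 122.4 | 199 55.8 86.1 | 200 55.2 59.8 | 201 57.0 54.3 | 202 56.0 55.6 | 203 59.6 54.6 | 204 60.1 55.7 | 205 60.7 56.0 | 206 58.7 57.2 | 207 55.0 58.3 | 208 52.6 58.9 | 209 51.8 58.0 | 210 51.0 56.7 | 211 50.5 54.1 | 212 49.9 52.1 | 213 50.0 51.4 | 214 50.0 51.0 | 215 49.4 50.3 | 216 50.7 49.8 | 217 51.1 49.7 | 218 49.5 49.4 | 219 48.7 48.3 | 220 48.7 49.3 | 221 48.6 49.3 | 222 49.7 50.1 | 223 49.8 47.6 | 224 51.0 49.4 | 225 51.0 48.6 | 226 51.1 47.3 | 227 50.7 49.9 | 228 50.5 48.8 | 229 49.7 49.7 | 230 49.4 50.1 | 231 49.1 50.4 | 232 49.3 50.3 | 233 48.0 49.6 | 234 48.4 48.2 | 235 48.4 48.6 | 236 48.4 49.2 | 237 48.4 48.9 | 238 47.2 48.4 | 239 46.8 47.4 | 240 47.1 47.6 | 241 46.8 47.2 | 242 46.5 46.6 | 243 47.1 46.9 | 244 45.0 45.9 | 245 46.4 46.4 | 246 45.3 46.5 | 247 45.1 45.3 | 248 45.7 46.3 | 249 44.8 45.6 | 250 45.2 45.7 | 251 45.6 45.1 | 252 45.0 45.6 | 253 45.1 44.8 | 254 44.3 43.4 | 255 44.9 43.3 | 256 44.7 42.8 | 257 44.6 46.5 | 258 44.6 70.3 | 259 44.7 112.8 | 260 42.5 160.1 | 261 38.3 185.3 | 262 81.0 190.6 | 263 153.7 189.8 | 264 187.7 189.5 | 265 191.1 189.2 |
```

View pics/w12d.png

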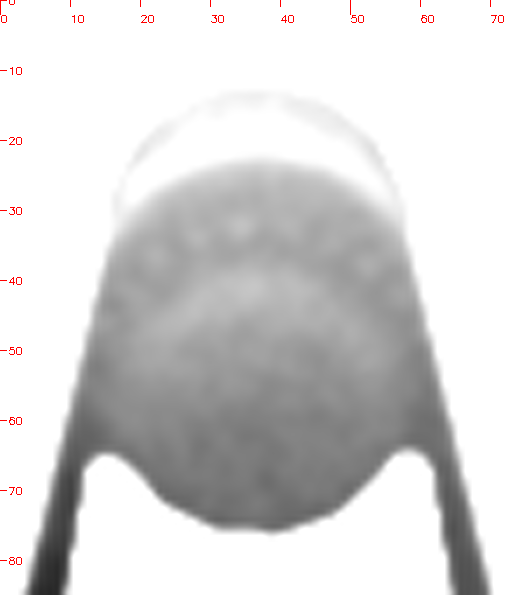

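The cap is gripped upright at 26.8 mm. Its top sits about 1 mm toward the robot of where the post showed in the same wrist geometry, so I'll aim the TCP at (0.524, 0.0473).

Emit:
{"method": "send_rows", "body": {"increments": [[0,0,0.01,0,0.1],[0,0,0.025,0,0.1],[0,0,0.03,0,0.1],[0.006,-0.02,0.03,0,0.1],[0.012,-0.04,0,0,0.1],[0.012,-0.04,0,0,0.1],[0.009,-0.03,0,0,0.1],[0,0,0,0,0.1]]}}

```text
clock: 20.0
eef_pos: [0.5243, 0.0445, 0.119]
orientation: [0.0, 0.135, 0.991, -0.0]
wrist_force: [-1.2, 0.7, -0.6]
grip_width: 0.0265
```

Emit:
{"method": "send_rows", "body": {"increments": [[0,0,0,0,0.1],[0,0,0,0,0.1],[0,0,0,0,0.1],[0,0,0,0,0.1],[0,0,0,0,0.1],[0,0,0,0,0.1],[0,0,0,0,0.1],[0,0,0,0,0.1]]}}

```text
clock: 21.0
eef_pos: [0.524, 0.047, 0.1185]
orientation: [-0.0, 0.133, 0.991, -0.0]
wrist_force: [-0.5, 0.6, -0.5]
grip_width: 0.027
```

```bash
python3 w.py w13
python3 - <<'E'
from ow import *
i,s=pickle.load(open("pics/w13.pkl","rb")); p=s["eef_pos"]; print(s["grip_width"],s["wrist_force"])
run("w13",[],150,120,200,150,4)
I=ctrl.camera_info("scene"); im=cv2.cvtColor(ctrl.get_image("scene"),cv2.COLOR_RGB2BGR)
cv2.imwrite("pics/scene13raw.png",im)
st=(.523,.0475)
overlay(im,I,False,STAND(st)[:1]+DISH(st,.034)[1:2]+[(st,.005,.078,(0,255,255))]+CAP((.523,.0475),p[2]-.0235),195,130,80,100,6,"pics/scene13.png")
E
```

```text
21.0 [0.524  0.047  0.1185] [[0.264, -0.936, -0.235, 0.456], [0.965, 0.256, 0.064, 0.066], [0.0, -0.243, 0.97, 0.298], [0.0, 0.0, 0.0, 1.0]]
0.027027641747630372 [-0.49681292  0.64565562 -0.48013506]
```

View pics/w13_o.png

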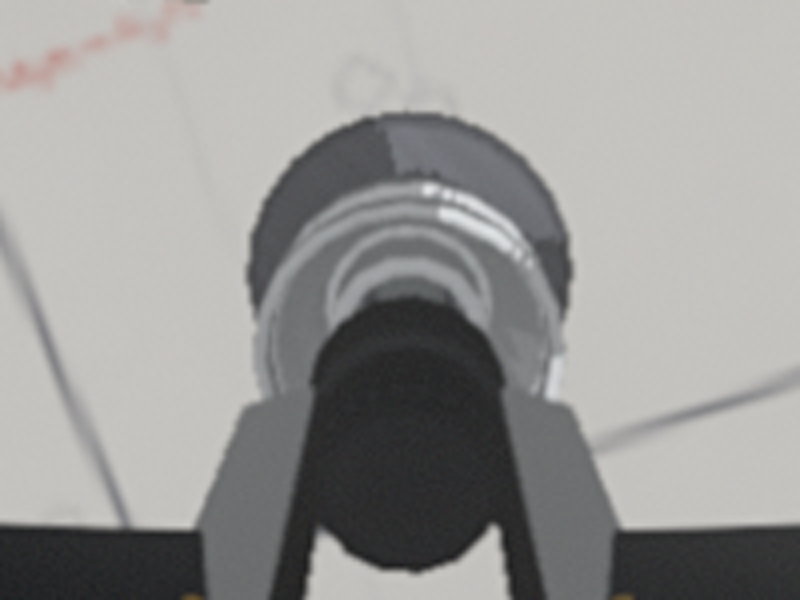

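View pics/scene13.png

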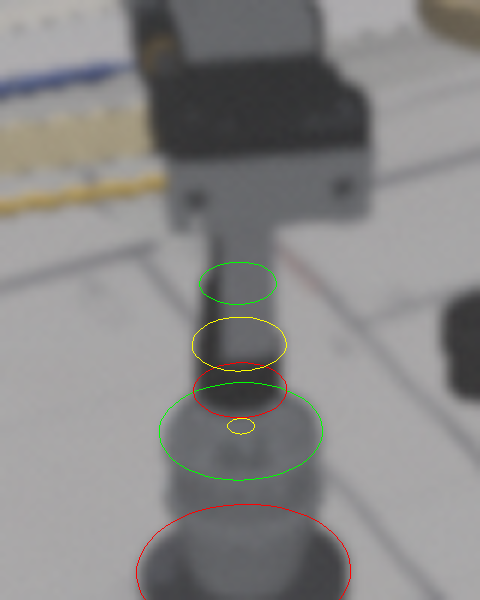

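Emit:
{"method": "send_rows", "body": {"increments": [[0,0,-0.005,0,0.1],[0,0,-0.005,0,0.1],[0,0,-0.003,0,0.1],[0,0,-0.003,0,0.1],[0,0,-0.002,0,0.1],[0,0,-0.002,0,0.1],[0,0,0,0,0.1],[0,0,0,0,0.1]]}}

```text
clock: 22.1
eef_pos: [0.524, 0.0471, 0.0985]
orientation: [0.0, 0.133, 0.991, -0.0]
wrist_force: [0.3, 0.3, -1.0]
grip_width: 0.0269
```

```bash
python3 w.py w14
python3 - <<'E'
from ow import *
i,s=pickle.load(open("pics/w14.pkl","rb")); p=s["eef_pos"]; print(s["grip_width"],s["wrist_force"],s["torque"])
run("w14",[],200,150,120,95,6)
I=ctrl.camera_info("scene"); im=cv2.cvtColor(ctrl.get_image("scene"),cv2.COLOR_RGB2BGR)
overlay(im,I,False,[],195,130,80,100,6,"pics/scene14.png")
E
```

```text
22.1 [0.524  0.0471 0.0985] [[0.264, -0.935, -0.235, 0.456], [0.965, 0.256, 0.064, 0.067], [0.0, -0.243, 0.97, 0.278], [0.0, 0.0, 0.0, 1.0]]
0.026885094548507397 [ 0.27202768  0.33461945 -0.96482855] [-0.01431953 -0.01186729 -0.03263154]
```

View pics/w14_o.png

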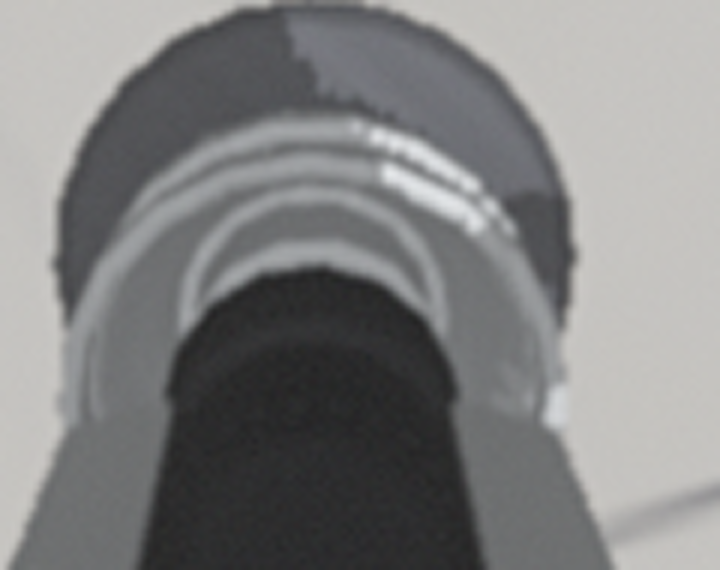

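View pics/scene14.png

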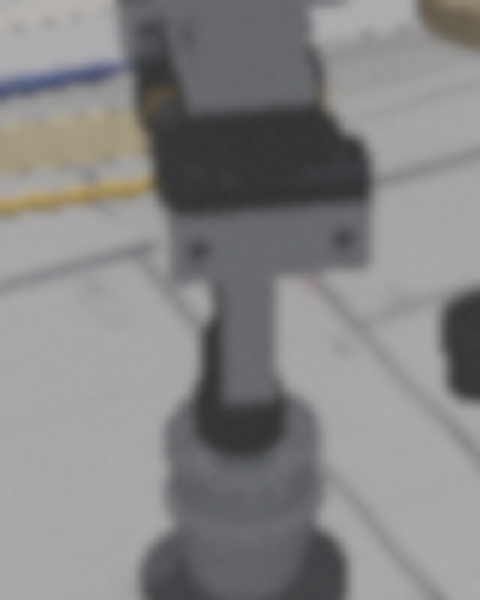

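No force with the mouth 3 mm below the tip, so the tip is inside the cap. Continuing slowly.

Emit:
{"method": "send_rows", "body": {"increments": [[0,0,-0.001,0,0.1],[0,0,-0.001,0,0.1],[0,0,-0.001,0,0.1],[0,0,-0.001,0,0.1],[0,0,-0.0005,0,0.1],[0,0,-0.0005,0,0.1],[0,0,0,0,0.1],[0,0,0,0,0.1]], "squeeze": 58}}

```text
clock: 23.2
eef_pos: [0.5246, 0.0472, 0.0939]
orientation: [0.001, 0.133, 0.991, 0.0]
wrist_force: [-0.7, -0.6, 7.8]
grip_width: 0.0267
```

Emit:
{"method": "send_rows", "body": {"increments": [[0,0,-0.0005,0,0.1],[0,0,-0.0005,0,0.1],[0,0,-0.0005,0,0.1],[0,0,-0.0005,0,0.1],[0,0,0,0,0.1],[0,0,0,0,0.1],[0,0,0,0,0.1],[0,0,0,0,0.1]]}}

```text
clock: 24.2
eef_pos: [0.525, 0.0473, 0.0922]
orientation: [0.001, 0.133, 0.991, 0.0]
wrist_force: [0.4, 0.4, 10.7]
grip_width: 0.0269
```

Emit:
{"method": "send_rows", "body": {"increments": [[0,0,-0.0005,0,0.1],[0,0,-0.0005,0,0.1],[0,0,-0.0005,0,0.1],[0,0,-0.0005,0,0.1],[0,0,-0.0005,0,0.1],[0,0,0,0,0.1],[0,0,0,0,0.1],[0,0,0,0,0.1]]}}

```text
clock: 25.2
eef_pos: [0.5243, 0.0472, 0.089]
orientation: [0.0, 0.133, 0.991, 0.0]
wrist_force: [5.2, 2.1, -1.7]
grip_width: 0.0268
```

The force dropped from 10.7 to about 0 N with the mouth about 12 mm below the tip, so it clicked. Pressing on to home.

Emit:
{"method": "send_rows", "body": {"increments": [[0,0,-0.001,0,0.1],[0,0,-0.001,0,0.1],[0,0,-0.001,0,0.1],[0,0,-0.0005,0,0.1],[0,0,-0.0005,0,0.1],[0,0,0,0,0.1],[0,0,0,0,0.1],[0,0,0,0,0.1]]}}

```text
clock: 26.2
eef_pos: [0.5237, 0.047, 0.0853]
orientation: [-0.0, 0.133, 0.991, 0.0]
wrist_force: [-1.6, -0.6, 11.3]
grip_width: 0.0264
```

Emit:
{"method": "send_rows", "body": {"increments": [[0,0,-0.0003,0,0.1],[0,0,0,0,0.1],[0,0,0,0,0.1],[0,0,0,0,0.1],[0,0,0,0,0.1],[0,0,0,0,0.1],[0,0,0,0,0.1],[0,0,0,0,0.1]]}}

```text
clock: 27.2
eef_pos: [0.5237, 0.0469, 0.0852]
orientation: [-0.0, 0.133, 0.991, 0.0]
wrist_force: [-3.1, -0.0, 15.4]
grip_width: 0.0264
```

```bash
python3 w.py w15
python3 - <<'E'
from ow import *
i,s=pickle.load(open("pics/w15.pkl","rb")); p=s["eef_pos"]; print(s["grip_width"],s["wrist_force"],s["torque"])
run("w15",[],190,130,130,100,6)
I=ctrl.camera_info("scene"); im=cv2.cvtColor(ctrl.get_image("scene"),cv2.COLOR_RGB2BGR)
overlay(im,I,False,[],195,130,80,100,6,"pics/scene15.png")
print(ctrl.read_state()["wrist_force"])
ctrl.get_image("top"); print(ctrl.read_state()["wrist_force"],ctrl.read_state()["eef_pos"])
E
```

```text
27.2 [0.5237 0.0469 0.0852] [[0.264, -0.936, -0.234, 0.456], [0.964, 0.256, 0.064, 0.066], [0.001, -0.243, 0.97, 0.265], [0.0, 0.0, 0.0, 1.0]]
0.02643549527541074 [-3.13582621e+00 -6.15105260e-03  1.53920373e+01] [-0.06148376  0.88743121 -0.02454642]
[-2.21754942  0.37587376 15.75529632]
[-3.01379227 -1.09180274 16.11828792] [0.52374684 0.04689852 0.08524305]
```

View pics/w15_o.png

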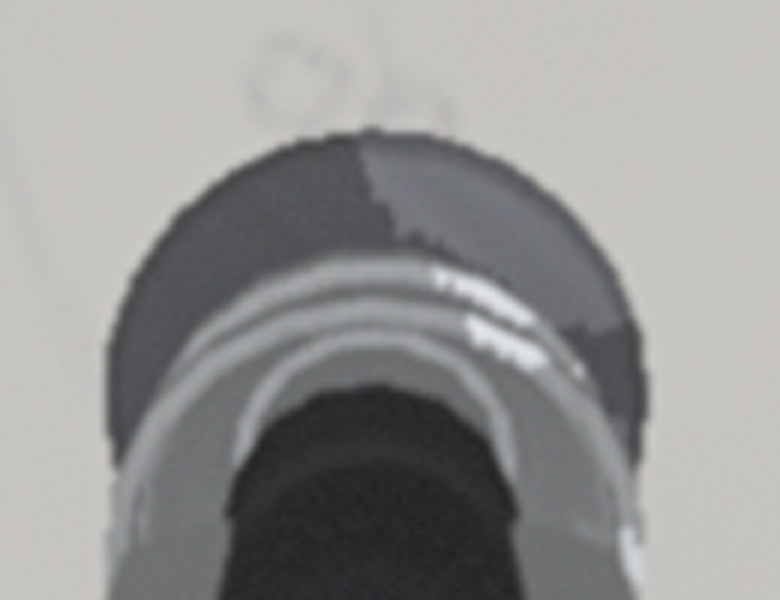

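View pics/scene15.png

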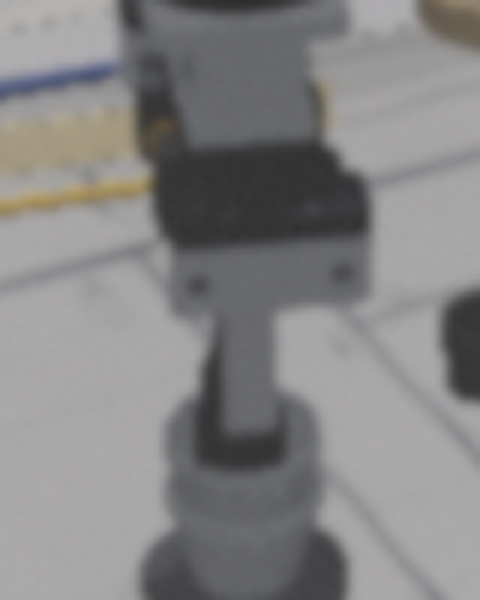

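The cap is home: the force drop at the click was followed by a stiff stop at TCP z = 0.0852, against an expected seat of about 0.0855. The push is steady at 15–16 N. Handing in.

```bash
python3 -c "
from cell import ctrl
s=ctrl.read_state(); print(s['clock'],s['wrist_force'],s['eef_pos'],s['grip_width'])
print(ctrl.finish_job())
s=ctrl.read_state(); print(s['clock'],s['wrist_force'],s['eef_pos'])"
```

```text
27.35 [-3.01379227 -1.09180274 16.11828792] [0.52374684 0.04689852 0.08524305] 0.027051761502063263
the job is handed in; nothing more can be done
None
the job is handed in; nothing more can be done
```

I nested the loose dish over the post and let go of it. I then put the cap on the post and pressed it through the click to its stop, and handed in at 27.35 s (limit 61 s) with the gripper still holding and pressing it.

**Dish:** the post tip sat about 0.6 mm from the hub centre in the wrist view just before the final lowering. After release the dish was at its nested height, looked level, and the fingers were clear of it.

**Cap:** the push read 10.7 N, then dropped to about zero with the mouth about 12 mm below the tip (11 mm was expected). It then met a stiff stop at TCP z = 85.2 mm, where the seat worked out to about 85.5 mm. I could only confirm "home" from this height and force, because the gripper and dish hide the post.

**What did not match:**
- **Push:** the final push was a steady 15–16 N, above the 10 N asked. I did not ease it, to avoid letting up after the click.
- **Sideways load:** about 3 N sideways and a 0.9 N m moment remained at the wrist.
- **Measurements:** the fixed cameras placed the stand up to about 6 mm from where the wrist camera did, so I aligned on the wrist view. The grip readings on both dish and cap came out about 4–5% under their stated sizes.
- **Bystanders:** I planned the moves clear of them and saw no contact, but did not measure their positions again at the end.

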